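Refit the drip grille of the tea tray

TASK

The tea tray's steel drip grille is drying on edge in the wooden plate rack: lay it down flat on the tiles, wooden grip upward, without letting it topple over, and let go of it. Then take it by the wooden grip and fit it back into the tea tray: tuck its tongue under the tray's raised lip while the grip end is still up, then lower the grip end, not drop it, until the grille lies fully home and level in the tray, and let go. Leave the kettle, the honey pot and the cups where they stand.

Things in the scene. Friction and masses are not known exactly. Their poses are not given: they have to be found in the camera images.
- grille: Loose drip grille, slatted steel plate with a wooden grip rib, about 0.28 kg. Origin: middle of the underside, midway between tongue tip and free edge; +x to the tongue, +z the face with the grip, y across. Main plate x -75 to 61, y -50 to 50, z 0 to 6 mm. It starts standing on a long side edge in the rack: y up, upper edge 50 mm above its origin, grip side facing away from the robot.
- tongue_tip (a point): On the grille, at (75, 0, 0) mm in its frame: middle of the lower edge of the tongue's tip. The tongue is a strip 4 mm thick (z 0 to 4) and 70 mm wide, from x 61 to 75, flush with the underside.
- free_edge (a point): On the grille, at (-75, 0, 0) mm in its frame: middle of the lower edge of the grip end, the end far from the tongue.
- grip_top (a point): On the grille, at (-42, 0, 36) mm in its frame: middle of the top of the dark wooden grip, a solid upright rib across the plate, 12 mm thick (x -48 to -36), 60 mm long (y -30 to 30), standing 30 mm above the plate (z 6 to 36).
- tray: Fixed wooden tea tray, 172 x 122 mm, with a retaining lip across one end. Origin: centre of its underside; +x to the lip end, z up. Pocket x -78 to 78, y -53 to 53 (3 mm play round the grille). A ledge all round, 24 mm up, carries the grille; rim 31 mm up. Seated, the grille's frame is at (0, 0, 24) mm, axes parallel, tongue 9 mm under the lip, top 1 mm below the rim.
- lip (a point): Middle of the lip's lower inner edge, at (66, 0, 34.5) mm in the tray's frame. The aluminium lip covers the pocket from x 66 to 78 over the whole width, underside 10.5 mm above the ledge, top 38.5 mm above the tray's underside. It stops the grille from going straight in; tilted 10 to 18 degrees, grip end up, the tongue goes under.
- rack: Fixed wooden plate rack. Origin: centre of its underside; z up. Two rails 118 mm long along its x (at y +-25), 14 mm high, with 9 mm dowels rising 45 mm above them every 19 mm. The grille stands on the rails in the middle slot (x 0, 10 mm wide, along y), its +x along the rack's +y, its grip side (+z) to the rack's +x; it may lean up to 5 degrees.
- tiles: Fixed level slab of glazed tile on which everything stands, 580 x 1400 mm; its top lies at world height z = 10 mm. The middle, between rack and tray (x 0.45 to 0.65 m, y -0.12 to 0.12 m), is always bare.
- kettle: Squat aluminium kettle, 160 mm diameter, 155 mm high with its handle, loose; bystander. Origin: centre of its underside.
- honey_pot: Closed white ceramic honey pot, 90 mm diameter, 101 mm high, loose; bystander. Origin: centre of its underside.
- cup_a: Small glass cup, 62 mm diameter, 66 mm high, loose; bystander. Origin: centre of its underside.
- cup_b: The other small glass cup, of the same size; bystander.

How it is judged (in metres and radians):
On the way, in this order (a step that is already met when the one before it is completed fails the run):
1. the grille lies flat on the tiles, grip upward, let go (angle between grille's own z axis and vertical below 0.06 rad and height (world z) of grille below 0.015 m and contact force between the fingers and grille below 0.1 N and linear speed of grille below 0.02 m/s), for 0.2 s.
2. the tongue is under the lip by at least 3 mm while the grip end is still at least 6 mm above its seat (x of tongue_tip in the frame of tray above 0.069 m and z of tongue_tip in the frame of tray between 0.02 and 0.0345 m and y of tongue_tip in the frame of tray between -0.025 and 0.025 m and z of free_edge in the frame of tray above 0.03 m), for 0.05 s.
At the end, for the whole second after the job is handed in: The grille lies at rest in the tray, grip upward, tongue under the lip by at least 4 mm, centred in the pocket within 5 mm each way, its underside on the ledge (within 2.5 mm of 24 mm above the tray's underside) and level within 0.025 rad, let go (x of tongue_tip in the frame of tray above 0.07 m and x of grille in the frame of tray between -0.005 and 0.005 m and y of grille in the frame of tray between -0.005 and 0.005 m and z of grille in the frame of tray between 0.0215 and 0.0265 m and angle between grille's own z axis and vertical below 0.025 rad and linear speed of grille below 0.01 m/s); the robot touches nothing.
It fails at once if the grille topples or falls onto the tiles (faster than 0.7 m/s near them) (height (world z) of grille below 0.08 m and linear speed of grille above 0.7 m/s).
It fails at once if the grille is dropped into the tray (faster than 0.35 m/s at the tray) (horizontal distance between grille and tray below 0.03 m and z of grille in the frame of tray below 0.06 m and linear speed of grille above 0.35 m/s).
It fails at once if kettle, honey pot or a cup moved more than 20 mm (distance of any of kettle, honey_pot, cup_a, cup_b from where it was at the start of the episode above 0.02 m).
It also fails if it takes over 72 s, if anything falls off the work surface, if the arm or the gripper's body presses on something with over 40 N, if the wrist force passes 120 N, or if a joint passes its speed limit or range.

ROBOT

A 6-joint arm with a two-finger parallel gripper is mounted at the origin on the work surface. World frame = base frame: x ahead of the robot, y to its left, z up, the work surface at z = 0. Lengths are in mm, angles in rad, forces in N, time in s.
With the tool pointing down it reaches from about 325 to 900 mm from the base axis. Payload 6.1 kg.
Tool frame: the origin (TCP) lies between the finger pads; the fingertips stand 19 mm ahead of it and the grasp point (between the pads) is the TCP; z points along the fingers, y is the line along which they close (so a half turn about z gives the same grasp; the last joint's range is limited). The gripper opens to 87 mm and grips with 3 to 60 N. Pads are 19 mm wide; open, the fingers measure 117 mm over their backs; the gripper's body (75 mm by 190 mm) begins 51 mm behind the grasp point.
Start: joints at [1.211, 0.22, 1.526, -0, 1.395, -0.126], TCP at [144.796, 607.988, 241.538] pointing down, gripper open.
Joint ranges: [-2.98, 2.98], [-0.91, 2.08], [0.09, 2.57], [-1.24, 4.39], [0.2, 2.65], [-2.68, 2.68]. Speed limits (rad/s): [2.57, 2.57, 3.01, 3.14, 3.14, 3.14].

INTERFACE

Orientations are given as a unit quaternion [w, x, y, z].
In Python, from station import arm gives the robot as it stands.
- The arm moves only by the tool hand_motion, called as name(argument=value, ...) on one line, values as JSON. Schema: {"type":"object","properties":{"motion":{"type":"array","items":{"type":"object","properties":{"x":{"type":"number"},"y":{"type":"number"},"z":{"type":"number"},"yaw":{"type":"number"},"finger_gap":{"type":"number"}},"additionalProperties":false,"required":["finger_gap"]},"minItems":1,"maxItems":5},"clamp_n":{"type":"number"},"only":{"type":"string"},"quiet":{"type":"boolean"},"lines":{"type":"string"}},"required":["motion"],"additionalProperties":false}. motion is a list of rows, 1 to 5 of them, each an object with the fields x, y, z (the shift in shares of 750 mm (1.0 is 750 mm)), yaw (a turn about the tool's z in parts of the range, where 1.0 means 360 degrees), finger_gap (the opening from 0.0 (shut) to 1.0 (fully open)); a field left out counts as zero (the opening has to be given); each row is the pose to reach, as a shift and turn from the pose commanded when the call began, along the tool's axes at that moment; what a row does not reach only later rows make up. A row lasts 1/10 s, in which the tool goes at most 50 mm and 0.15 rad, less where a joint would pass 70% of its speed; a pose out of reach is approached as far as the arm can. The fingers move at their own pace and stop on an object; clamp_n is the grip in N (left out, the last holds). Time passes only in rows, so rows that do not move let the fingers close. The tool returns the time, the measured TCP pose, the force, the opening and the grip force at its end. only (a regular expression) keeps the lines of the reply that match it, lines (a string "A,B") keeps lines A to B, and quiet returns only ok. Shift and turn numbers lie between -1 and 1, and a call with a number outside is refused. Input that does not fit is refused with a message, and nothing moves.
- arm.observe(): the state, without advancing time (a new reading comes with each control period).
- arm.get_image(name): name is "scene" or "top" or "wrist"; returns (picture, depth): 384x512x3 uint8, red, green, blue; 384x512 float32, mm along the optical axis (not along the pixel's ray), 0 where there is no reading.
- arm.camera_info(name): a dict with "K" (3x3 intrinsics, pixels), "xyz" and "orientation" of the camera in the world. Camera axes: x right, y down, z forward; pixel columns grow to the right and rows downward; lengths in mm; the calibration is good to about 2 mm. The wrist camera is an equidistant fisheye: a pixel r from the principal point sees the ray r / f radians off the axis. A picture is of the moment at which its call begins: read the wrist's pose just before it. camera_info takes no time and is no camera call; for the wrist camera it gives the pose at the moment of the call.
- arm.sign_off(): hands the job in; it is judged then, once.
The state is a dict: "time": time; "joint_pos": joint angles; "joint_vel": joint speeds; "effort": joint torques, N m; "tool_pos": TCP position; "ee_rot": TCP orientation; "contact_force": force on the tool from outside, world axes, zero at the start; "ft_torque": the same for the moment, N m; "width": opening from 0.0 (shut) to 1.0 (fully open); "gripper_force": force on a finger pad.
Only numpy, scipy, OpenCV 4.12 (cv2) and the standard library are available. Lean on these libraries where they do the work, as an engineer would, in place of code of your own. Each camera call takes 0.05 s, during which the arm holds its last target. There are 200 camera calls.

## Working session

There is one attempt and no reset: what is moved stays moved. The work goes in short steps, Python scripts to look and compute and a tool call to move; the robot and the scene stay as the last step left them, time stands still between calls to the robot, and variables do not carry over. Pictures are saved under pics/ and viewed, at most 10 in all, crops included, and the job is handed in when it is done.

```bash
ls; mkdir -p pics; python3 - <<'E'
from station import arm
import cv2,numpy as np
np.set_printoptions(precision=4,suppress=True)
for n in("scene","top"):
    p,d=arm.get_image(n); np.savez(f"pics/{n}0.npz",p=p,d=d); cv2.imwrite(f"pics/{n}0.png",p[:,:,::-1])
    print(n,arm.camera_info(n))
print(arm.camera_info("wrist"));print(arm.observe())
E
```

```text
pics
station.py
scene {'K': array([[361.0559,   0.    , 257.3   ],
       [  0.    , 361.0559, 190.5553],
       [  0.    ,   0.    ,   1.    ]]), 'xyz': array([1195.5834,   97.9079,  992.107 ]), 'orientation': array([-0.1738,  0.6307,  0.7266, -0.2099])}
top {'K': array([[454.6509,   0.    , 251.7513],
       [  0.    , 454.6509, 195.7591],
       [  0.    ,   0.    ,   1.    ]]), 'xyz': array([ 421.0418,   12.7412, 1126.4404]), 'orientation': array([ 0.0722, -0.673 ,  0.7319, -0.0781])}
{'K': array([[297.3186,   0.    , 255.7446],
       [  0.    , 297.3186, 193.181 ],
       [  0.    ,   0.    ,   1.    ]]), 'xyz': array([ 64.8465, 626.6983, 383.95  ]), 'orientation': array([0.1176, 0.7759, 0.6129, 0.092 ])}
{'time': 0.1, 'joint_pos': array([ 1.2109,  0.2211,  1.5275,  0.    ,  1.3947, -0.1261]), 'joint_vel': array([-0.0026, -0.0014, -0.0007,  0.0013, -0.0005, -0.0005]), 'effort': array([  0.002 , -49.5939, -38.8521,   0.0703,   0.0514,  -0.0001]), 'tool_pos': array([144.6129, 607.4998, 240.5605]), 'ee_rot': array([-0.0002,  0.1166,  0.9932, -0.0008]), 'contact_force': array([-0.201 , -0.6546,  0.0675]), 'ft_torque': array([ 0.0337, -0.018 , -0.003 ]), 'gripper_force': 0.0, 'width': 1.0032327830530925}
```

View pics/scene0.png

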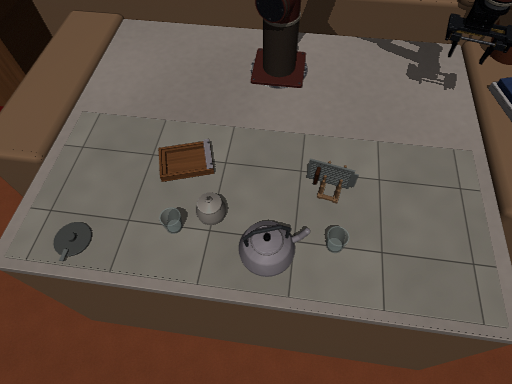

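View pics/top0.png

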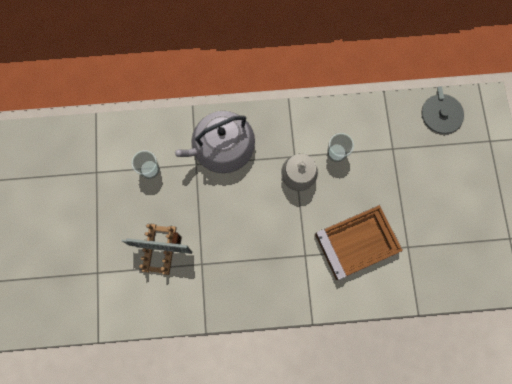

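The scene view shows the rack with the grille at about (330,178), and the tray at (187,160) with its pale lip at (208,153). In the top view the grille's upper edge runs (124,240)-(190,250), with the dark grip near (176,238). The tray is centred at about (358,243), with its lip on the left at (330,254).

```bash
cat > h.py <<'E'
import numpy as np, cv2
from scipy.spatial.transform import Rotation as Ro
np.set_printoptions(precision=3,suppress=True)
def snap(name,tag):
    from station import arm
    i=arm.camera_info(name); p,d=arm.get_image(name)
    np.savez(f"pics/{tag}.npz",p=p,d=d,K=i["K"],xyz=i["xyz"],q=i["orientation"],fish=name=="wrist")
    cv2.imwrite(f"pics/{tag}.png",p[:,:,::-1]); return load(tag)
def load(tag): return dict(np.load(f"pics/{tag}.npz"))
def rot(q): return Ro.from_quat(np.roll(q,-1)).as_matrix()
def rays(s,uv):
    uv=np.atleast_2d(uv).astype(float); K=s["K"]
    n=(uv-[K[0,2],K[1,2]])/[K[0,0],K[1,1]]
    if s["fish"]:
        r=np.linalg.norm(n,axis=1,keepdims=True)+1e-12; v=np.c_[n/r*np.sin(r),np.cos(r)]
    else: v=np.c_[n,np.ones(len(n))]
    v=v@rot(s["q"]).T; return s["xyz"],v/np.linalg.norm(v,axis=1,keepdims=True)
def plane(s,uv,z):
    o,v=rays(s,uv); return o+v*((z-o[2])/v[:,2:])
def tri(s1,uv1,s2,uv2):   # per-point midpoint + gap
    o1,a=rays(s1,uv1);o2,b=rays(s2,uv2);out=[]
    for x,y in zip(a,b):
        t=np.linalg.lstsq(np.c_[x,-y],o2-o1,rcond=None)[0]
        p,q=o1+x*t[0],o2+y*t[1]; out.append(np.r_[(p+q)/2,np.linalg.norm(p-q)])
    return np.array(out)
def go(target,ang):
    """tool-axis shift to world target (mm) and turn so tool y points along world angle ang (mod pi)"""
    from station import arm
    o=arm.observe();R=rot(o["ee_rot"]);d=R.T@(np.array(target)-o["tool_pos"])
    cur=np.arctan2(R[1,1],R[0,1]); t=(ang-cur+np.pi/2)%np.pi-np.pi/2
    print("shift",d.round(1),"world turn",round(t,3),"-> tool turn",round(-t,3),"j",o["joint_pos"],"F",o["contact_force"])
E
python3 - <<'E'
from h import *
for n in("top","scene"): snap("%s"%n,n+"1")
s=load("top1")
print(plane(s,[[157,244],[124,240],[190,250]],124)); print(plane(s,[[358,243],[330,254]],45))
print(plane(s,[[175,238]],100))
go([560,230,330],np.pi/2)
E
```

```text
[[546.333 212.533 124.   ]
 [561.281 284.857 124.   ]
 [527.055 140.726 124.   ]]
[[ 518.537 -248.543   45.   ]
 [ 498.223 -179.023   45.   ]]
[[559.512 176.152 100.   ]]
shift [-491.5 -271.3  -88.9] world turn 0.234 -> tool turn -0.234 j [ 1.211  0.221  1.527 -0.     1.395 -0.126] F [-0.558 -0.335  0.079]
```

The manual's scale: shifts go in shares of 750 mm and turns go in shares of 360 degrees. Converting my numbers, -225 mm is -0.3, -180 mm is -0.24.

hand_motion(motion=[{"x": -0.06,"y": -0.032,"z": -0.0027,"finger_gap": 1},{"x": -0.12,"y": -0.064,"z": -0.0053,"finger_gap": 1},{"x": -0.18,"y": -0.096,"z": -0.008,"finger_gap": 1},{"x": -0.24,"y": -0.128,"z": -0.0107,"finger_gap": 1},{"x": -0.3,"y": -0.1587,"z": -0.012,"finger_gap": 1}], clamp_n=40)

```text
time: 0.7
tool_pos: [333.6, 441.7, 250.6]
ee_rot: [0.0, 0.116, 0.993, 0.0]
contact_force: [0.5, 0.2, -0.2]
width: 0.998
gripper_force: 0.0
```

hand_motion(motion=[{"x": -0.06,"y": -0.032,"finger_gap": 1},{"x": -0.12,"y": -0.064,"finger_gap": 1},{"x": -0.18,"y": -0.096,"finger_gap": 1},{"x": -0.24,"y": -0.128,"finger_gap": 1},{"x": -0.3,"y": -0.1587,"finger_gap": 1}])

```text
time: 1.2
tool_pos: [521.6, 276.5, 250.4]
ee_rot: [-0.0, 0.117, 0.993, 0.0]
contact_force: [0.2, 0.6, -0.5]
width: 0.999
gripper_force: 0.0
```

hand_motion(motion=[{"x": -0.06,"y": -0.032,"yaw": -0.0191,"finger_gap": 1},{"x": -0.12,"y": -0.064,"yaw": -0.0372,"finger_gap": 1},{"x": -0.1453,"y": -0.0773,"yaw": -0.0372,"finger_gap": 1},{"x": -0.1453,"y": -0.0773,"yaw": -0.0372,"finger_gap": 1}])

```text
time: 1.6
tool_pos: [615.0, 193.4, 249.6]
ee_rot: [-0.0, 0.002, 1.0, -0.0]
contact_force: [-0.5, 0.9, -0.1]
width: 0.996
gripper_force: 0.0
```

```bash
python3 - <<'E'
from h import *
snap("wrist","w1"); go([620,150,250],np.pi/2)
E
```

```text
shift [ -6.5 -45.1  -0.3] world turn 0.003 -> tool turn -0.003 j [ 0.185  0.261  1.463  0.     1.419 -1.383] F [-0.768  0.849 -0.373]
```

View pics/w1.png

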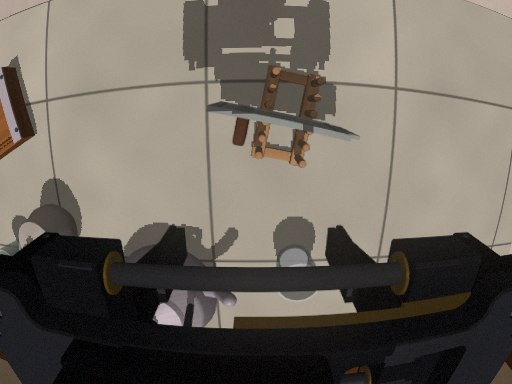

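The grille's upper edge runs (208,106)-(357,136), the dark rib's end is at about (241,131), and the rack dowels surround it. I'll take a second wrist view with a baseline.

To row units: 80 mm is 0.1067, -50 mm is -0.0667.

hand_motion(motion=[{"x": 0.0533,"y": -0.0333,"z": 0.0267,"finger_gap": 1},{"x": 0.1067,"y": -0.0667,"z": 0.0267,"finger_gap": 1},{"x": 0.1067,"y": -0.0667,"z": 0.0267,"finger_gap": 1},{"x": 0.1067,"y": -0.0667,"z": 0.0267,"finger_gap": 1}])

```text
time: 2.05
tool_pos: [531.4, 147.3, 230.4]
ee_rot: [-0.0, -0.0, 1.0, 0.0]
contact_force: [0.6, -0.8, -0.2]
width: 1.003
gripper_force: 0.0
```

```bash
python3 - <<'E'
from h import *
s=snap("wrist","w2"); a=load("w1")
print(s["xyz"],a["xyz"])
A=cv2.resize(a["p"][50:180,190:370],None,fx=4,fy=4,interpolation=2); 
c,_=cv2.projectPoints(np.zeros((1,3)),np.zeros(3),np.zeros(3),np.eye(3),None)
# where w1's grille lands in w2
K=s["K"]
for p in plane(a,[[208,106],[357,136],[241,131]],118):
    v=rot(s["q"]).T@(p-s["xyz"]); th=np.arctan2(np.hypot(*v[:2]),v[2]); print(p,v[:2]/np.hypot(*v[:2])*th*K[0,0]+K[:2,2])
B=s["p"]
cv2.imwrite("pics/a4.png",A[:,:,::-1]); cv2.imwrite("pics/w2v.png",B[:,:,::-1])
E
```

```text
[449.357 147.259 373.807] [533.005 193.934 393.076]
[533.964 149.846 118.   ] [258.318 198.952]
[560.963 290.903 118.   ] [397.048 223.826]
[557.933 180.044 118.   ] [290.426 223.202]
```

View pics/a4.png

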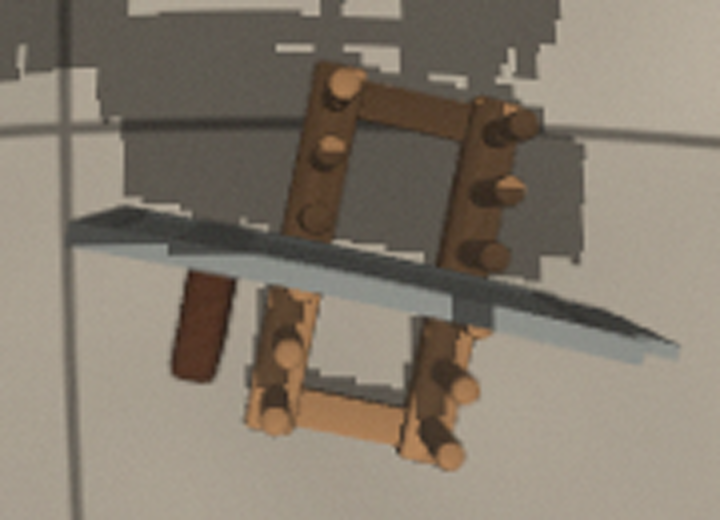

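View pics/w2v.png

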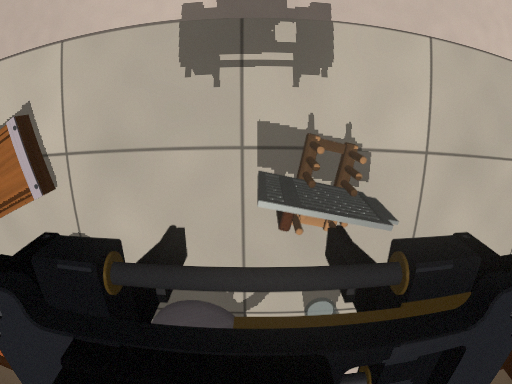

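Crop w1 (4x, offset 190,50) shows the rib's upper end with outer corners (170,378) and (212,382), base corners (190,270) and (235,278), and the plate's top-edge band ending at the left at (70,242). In w2 the band runs (258,207)-(393,226) and the rib is at (286,220). I'll zoom on that.

```bash
python3 - <<'E'
from h import *
s=load("w2")
cv2.imwrite("pics/b4.png",cv2.resize(s["p"][160:245,245:405,::-1],None,fx=5,fy=5,interpolation=2))
E
```

```text
(no output)
```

View pics/b4.png

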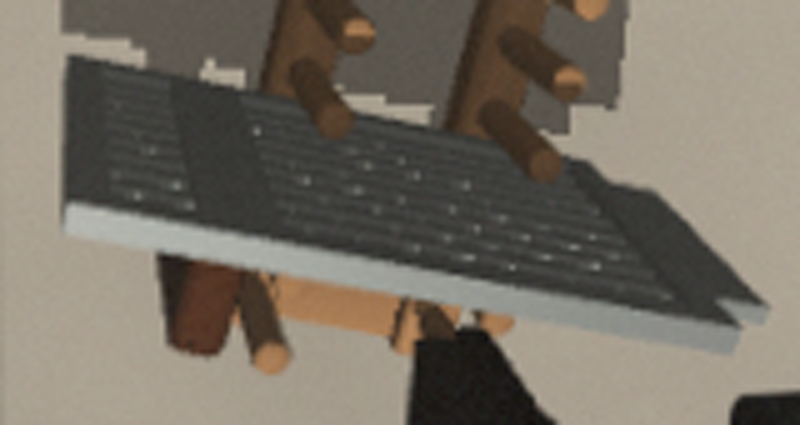

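```bash
python3 - <<'E'
from h import *
a,b=load("w1"),load("w2")
f=lambda p,k,o:(np.array(p)+.5)/k-.5+np.array(o)
P1=f([[70,243],[640,362],[170,378],[212,382]],4,[190,50])
P2=f([[66,232],[732,355],[175,350],[220,355]],5,[245,160])
T=tri(a,P1,b,P2);print(T)
d=T[1]-T[0];print("len",np.linalg.norm(d[:3]),"yaw",np.arctan2(d[1],d[0]))
d=T[3]-T[2];print(np.arctan2(d[1],d[0]))
print("rib base/outer at 104:",plane(a,f([[190,270],[235,276],[212,382],[170,378]],4,[190,50]),104))
print("underside ur",plane(b,f([[68,203],[742,328]],5,[245,160]),T[:2,2].mean()))
E
```

```text
[[538.076 149.698 124.903   0.815]
 [564.303 280.693 126.425   0.217]
 [571.985 170.89  102.001   1.329]
 [573.584 180.688 100.429   0.231]]
len 133.60394684689527 yaw 1.3731921809054475
1.4089446118756572
rib base/outer at 104: [[545.585 175.749 104.   ]
 [547.173 186.589 104.   ]
 [573.144 180.749 104.   ]
 [572.04  170.466 104.   ]]
underside ur [[532.586 149.669 125.664]
 [558.939 282.217 125.664]]
```

```bash
python3 - <<'E'
from h import *
go([565.8,177.1,93],1.378)
E
```

```text
shift [-32.6  29.4 138.5] world turn -0.194 -> tool turn 0.194 j [ 0.127  0.055  1.729  0.     1.356 -1.445] F [0.261 0.439 0.33 ]
```

To row units: 100 mm is 0.1333, -32.6 mm is -0.0435, 0.194 rad is 0.0309.

hand_motion(motion=[{"x": -0.0435,"y": 0.0392,"yaw": 0.0159,"finger_gap": 0.45},{"x": -0.0435,"y": 0.0392,"z": 0.0533,"yaw": 0.0309,"finger_gap": 0.45},{"x": -0.0435,"y": 0.0392,"z": 0.1067,"yaw": 0.0309,"finger_gap": 0.45},{"x": -0.0435,"y": 0.0392,"z": 0.1333,"yaw": 0.0309,"finger_gap": 0.45},{"x": -0.0435,"y": 0.0392,"z": 0.1333,"yaw": 0.0309,"finger_gap": 0.45}])

```text
time: 2.6
tool_pos: [564.1, 176.8, 127.0]
ee_rot: [-0.003, 0.096, 0.995, -0.001]
contact_force: [-0.8, 0.4, -0.4]
width: 0.638
gripper_force: 0.0
```

```bash
python3 - <<'E'
from h import *
snap("wrist","w3"); go([565.8,177.1,93],1.378)
E
```

```text
shift [-0.3  0.3 36.5] world turn -0.0 -> tool turn 0.0 j [ 0.17   0.249  1.712  0.     1.182 -1.208] F [ 0.173 -0.452  0.737]
```

View pics/w3.png

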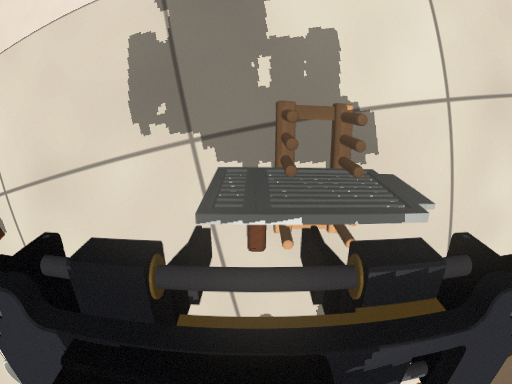

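The rib at (257,237) is centred between the fingers at (200,250) and (312,250), and the plate band is square to the gripper. Next I descend and grip.

To row units: 36 mm is 0.048, 18 mm is 0.024.

hand_motion(motion=[{"z": 0.024,"finger_gap": 0.45},{"z": 0.048,"finger_gap": 0.45},{"z": 0.048,"finger_gap": 0.45},{"z": 0.048,"finger_gap": 0.1},{"z": 0.048,"finger_gap": 0}], clamp_n=60)

```text
time: 3.15
tool_pos: [567.3, 176.4, 96.8]
ee_rot: [0.002, 0.097, 0.995, 0.001]
contact_force: [-0.5, 0.2, -0.3]
width: 0.346
gripper_force: 0.0
```

hand_motion(motion=[{"finger_gap": 0},{"finger_gap": 0},{"finger_gap": 0}])

```text
time: 3.45
tool_pos: [566.2, 176.2, 95.3]
ee_rot: [0.001, 0.097, 0.995, 0.0]
contact_force: [-0.2, 1.6, 2.1]
width: 0.133
gripper_force: 60.0
```

hand_motion(motion=[{"z": -0.0067,"finger_gap": 0},{"z": -0.0133,"finger_gap": 0},{"z": -0.0267,"finger_gap": 0},{"z": -0.0267,"finger_gap": 0}])

```text
time: 3.85
tool_pos: [566.7, 176.1, 116.3]
ee_rot: [0.001, 0.097, 0.995, 0.0]
contact_force: [0.8, -0.3, -1.9]
width: 0.133
gripper_force: 60.0
```

To row units: -90 mm is -0.12, -70 mm is -0.0933.

hand_motion(motion=[{"z": -0.04,"finger_gap": 0},{"z": -0.08,"finger_gap": 0},{"z": -0.0933,"finger_gap": 0},{"x": -0.008,"y": -0.06,"z": -0.0933,"finger_gap": 0},{"x": -0.016,"y": -0.12,"z": -0.0933,"finger_gap": 0}])

```text
time: 4.35
tool_pos: [559.9, 85.3, 184.4]
ee_rot: [0.0, 0.095, 0.995, -0.0]
contact_force: [0.6, -0.2, -3.4]
width: 0.135
gripper_force: 60.0
```

hand_motion(motion=[{"x": -0.008,"y": -0.0533,"finger_gap": 0},{"x": -0.016,"y": -0.1067,"finger_gap": 0},{"x": -0.0187,"y": -0.1467,"finger_gap": 0},{"x": -0.0187,"y": -0.1653,"finger_gap": 0},{"x": -0.0187,"y": -0.1653,"finger_gap": 0}])

```text
time: 4.85
tool_pos: [549.4, -40.6, 183.8]
ee_rot: [-0.0, 0.098, 0.995, -0.0]
contact_force: [0.2, 0.9, -2.7]
width: 0.13
gripper_force: 60.0
```

```bash
python3 - <<'E'
from h import *
snap("wrist","w4");snap("scene","s4"); go([550,-40,110],1.378)
for z in (80,):pass
a=cv2.imread("pics/w4.png");b=cv2.resize(cv2.imread("pics/s4.png")[90:260,150:350],None,fx=2,fy=2)
c=np.zeros((400,800,3),np.uint8);c[:340,:400]=b;c[:300,400:]=cv2.resize(a,(400,300));cv2.imwrite("pics/c4.png",c)
E
```

```text
shift [-0.6 -1.6 74. ] world turn 0.001 -> tool turn -0.001 j [-0.213  0.093  1.78   0.001  1.269 -1.59 ] F [-0.468  0.03  -2.543]
```

View pics/c4.png

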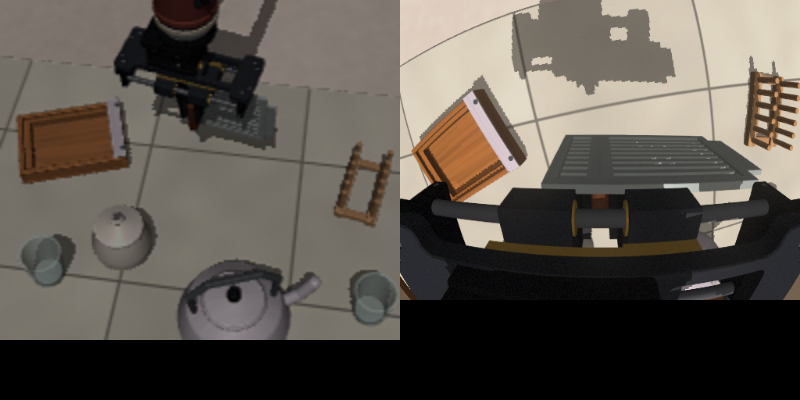

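The grille still hangs edge-up under the gripper, underside toward the robot. I'll lower it near the tiles and loosen the grip so it pivots.

To row units: 94 mm is 0.1253, 92 mm is 0.1227.

hand_motion(motion=[{"z": 0.0533,"finger_gap": 0},{"z": 0.1,"finger_gap": 0},{"z": 0.1227,"finger_gap": 0},{"z": 0.1253,"finger_gap": 0},{"z": 0.1253,"finger_gap": 0}])

```text
time: 5.45
tool_pos: [549.9, -37.8, 90.3]
ee_rot: [-0.0, 0.096, 0.995, 0.0]
contact_force: [0.9, 0.1, -2.7]
width: 0.133
gripper_force: 60.0
```

hand_motion(motion=[{"finger_gap": 0},{"finger_gap": 0}], clamp_n=14)

```text
time: 5.65
tool_pos: [551.3, -39.0, 92.2]
ee_rot: [0.002, 0.097, 0.995, -0.0]
contact_force: [0.4, -0.6, -1.8]
width: 0.137
gripper_force: 14.0
```

```bash
python3 - <<'E'
from h import *
from station import arm
o=arm.observe();print(o["tool_pos"],o["contact_force"],o["ft_torque"])
s=snap("wrist","w5")
d0=load("w4")["d"];d=s["d"]
for r in (180,195,210,225,235): print(r,d0[r,205:330:30],d[r,205:330:30])
E
```

```text
[551.293 -39.008  92.242] [ 0.44  -0.637 -1.795] [-0.116 -0.02   0.017]
180 [328.072 206.459 202.096 207.635 208.519] [232.782 207.87  200.318 206.567 207.508]
195 [173.083 179.095 174.26  180.283 179.359] [173.929 179.068 173.429 180.709 179.615]
210 [151.256 158.368 153.188 157.97  155.697] [151.472 157.333 152.375 155.933 156.113]
225 [138.846 144.527 135.428 139.488   0.   ] [139.59  145.083 136.168 139.812 138.845]
235 [127.147 126.02  126.03  126.211 126.142] [125.508 125.53  126.201 125.879 124.877]
```

```bash
cat >> h.py <<'E'
def tilt(tag,box=(150,240,200,340)):
    """plane through the grille face seen by the wrist camera: normal's elevation"""
    s=snap("wrist",tag);r0,r1,c0,c1=box
    v,u=np.mgrid[r0:r1:2,c0:c1:2];u=u.ravel();v=v.ravel();d=s["d"][v,u];p=s["p"][v,u].astype(int)
    k=(d>0)&(np.abs(p.max(1)-p.min(1))<25)&(p.max(1)<150);o,ra=rays(s,np.c_[u,v][k]);fw=rot(s["q"])[:,2]
    P=o+ra*(d[k]/(ra@fw))[:,None];
    from station import arm
    t=arm.observe()["tool_pos"];P=P[(np.linalg.norm(P[:,:2]-t[:2],axis=1)<130)&(P[:,2]>14)]
    rng=np.random.default_rng(0);best=None
    for _ in range(200):
        q=P[rng.choice(len(P),3,False)];n=np.cross(q[1]-q[0],q[2]-q[0]);n/=np.linalg.norm(n)+1e-9
        i=np.abs((P-q[0])@n)<2
        if best is None or i.sum()>best.sum():best=i
    Q=P[best];n=np.linalg.svd(Q-Q.mean(0))[2][2];n*=np.sign(n[0]) or 1
    print("face n",n,"elev",round(np.degrees(np.arcsin(n[2])),1),best.sum(),"z",Q[:,2].min(),Q[:,2].max(),"x",Q[:,0].min(),Q[:,0].max())
E
python3 -c "
from h import *
tilt('w6')"
```

```text
face n [ 0.979 -0.203 -0.03 ] elev -1.7 2185 z 23.756678990212293 122.12019726554361 x 514.0452811968354 534.9023483196285
```

hand_motion(motion=[{"finger_gap": 0},{"finger_gap": 0}], clamp_n=8)

```text
time: 5.95
tool_pos: [550.1, -39.2, 90.8]
ee_rot: [0.0, 0.097, 0.995, -0.0]
contact_force: [-0.3, 0.3, -3.1]
width: 0.14
gripper_force: 8.0
```

```bash
python3 -c "
from h import *
tilt('w7')"
```

```text
face n [ 0.977 -0.21  -0.03 ] elev -1.7 2098 z 21.271405393243356 121.24410749709344 x 513.040282248793 533.6104135979118
```

hand_motion(motion=[{"finger_gap": 0},{"finger_gap": 0}], clamp_n=5)

```text
time: 6.2
tool_pos: [549.8, -39.1, 90.4]
ee_rot: [-0.0, 0.097, 0.995, 0.0]
contact_force: [0.9, 0.4, -3.2]
width: 0.134
gripper_force: 5.0
```

```bash
python3 -c "
from h import *
tilt('w8')"
```

```text
face n [ 0.978 -0.21  -0.012] elev -0.7 2129 z 21.39847733623199 120.05602133082536 x 513.9735049941057 534.5002047275291
```

hand_motion(motion=[{"finger_gap": 0},{"finger_gap": 0},{"finger_gap": 0}], clamp_n=4)

```text
time: 6.55
tool_pos: [549.8, -39.1, 90.4]
ee_rot: [-0.0, 0.097, 0.995, -0.0]
contact_force: [-0.5, -0.1, -2.1]
width: 0.143
gripper_force: 4.0
```

```bash
python3 -c "
from h import *
tilt('w9')"
```

```text
face n [ 0.977 -0.209  0.045] elev 2.6 1840 z 18.15825761943441 118.38848804554307 x 514.7536418565543 537.5913020522046
```

hand_motion(motion=[{"finger_gap": 0},{"finger_gap": 0}], clamp_n=3)

```text
time: 6.8
tool_pos: [549.9, -39.1, 90.5]
ee_rot: [-0.0, 0.097, 0.995, -0.0]
contact_force: [-0.2, -0.6, -2.2]
width: 0.146
gripper_force: 3.0
```

```bash
python3 -c "
from h import *
tilt('w10')"
```

```text
face n [ 0.976 -0.194  0.104] elev 6.0 1478 z 16.387436112802902 117.03576703550733 x 513.5162383862421 541.3187654702867
```

To row units: -4 mm is -0.0053.

hand_motion(motion=[{"z": -0.0053,"finger_gap": 0},{"z": -0.0053,"finger_gap": 0},{"z": -0.0053,"finger_gap": 0},{"z": -0.0053,"finger_gap": 0}], clamp_n=3)

```text
time: 7.25
tool_pos: [550.0, -39.1, 94.6]
ee_rot: [0.0, 0.097, 0.995, -0.0]
contact_force: [0.3, -0.8, -1.9]
width: 0.157
gripper_force: 3.0
```

```bash
python3 -c "
from h import *
tilt('w11')"
```

```text
face n [ 0.964 -0.196  0.177] elev 10.2 1065 z 18.119898060612854 118.34970552510032 x 510.29469355669437 546.197849559652
```

hand_motion(motion=[{"finger_gap": 0},{"finger_gap": 0},{"finger_gap": 0},{"finger_gap": 0},{"finger_gap": 0}], clamp_n=3)

```text
time: 7.8
tool_pos: [549.9, -39.1, 94.4]
ee_rot: [-0.0, 0.097, 0.995, -0.0]
contact_force: [-0.6, 0.2, -2.2]
width: 0.152
gripper_force: 3.0
```

```bash
python3 -c "
from h import *
tilt('w12')"
```

```text
face n [ 0.964 -0.199  0.175] elev 10.1 1059 z 19.036077344871387 118.7156904519791 x 510.44389360369985 545.5082553225109
```

To row units: 12 mm is 0.016, 9 mm is 0.012.

hand_motion(motion=[{"z": 0.0067,"finger_gap": 0},{"z": 0.012,"finger_gap": 0},{"z": 0.016,"finger_gap": 0},{"z": 0.016,"finger_gap": 0}], clamp_n=5)

```text
time: 8.25
tool_pos: [551.6, -39.5, 83.6]
ee_rot: [0.002, 0.097, 0.995, -0.0]
contact_force: [1.9, -1.2, 4.2]
width: 0.137
gripper_force: 5.0
```

hand_motion(motion=[{"x": 0.0067,"finger_gap": 0},{"x": 0.0133,"finger_gap": 0},{"x": 0.02,"finger_gap": 0},{"x": 0.0267,"finger_gap": 0},{"x": 0.0267,"finger_gap": 0}])

```text
time: 8.75
tool_pos: [529.0, -35.1, 82.2]
ee_rot: [-0.001, 0.097, 0.995, -0.0]
contact_force: [-2.3, -0.5, 3.4]
width: 0.136
gripper_force: 5.0
```

```bash
python3 -c "
from h import *
tilt('w13')"
```

```text
face n [ 0.852 -0.163  0.497] elev 29.8 903 z 14.973768258626592 101.60344587016323 x 484.3673645034324 548.5840576980916
```

To row units: 31 mm is 0.0413, 25 mm is 0.0333.

hand_motion(motion=[{"x": 0.0093,"z": 0.002,"finger_gap": 0},{"x": 0.0173,"z": 0.0047,"finger_gap": 0},{"x": 0.0253,"z": 0.008,"finger_gap": 0},{"x": 0.0333,"z": 0.012,"finger_gap": 0},{"x": 0.0413,"z": 0.016,"finger_gap": 0}])

```text
time: 9.3
tool_pos: [498.8, -28.8, 69.5]
ee_rot: [-0.0, 0.097, 0.995, 0.0]
contact_force: [0.5, -0.8, -1.6]
width: 0.137
gripper_force: 5.0
```

hand_motion(motion=[{"x": 0.0053,"z": 0.004,"finger_gap": 0},{"x": 0.012,"z": 0.0093,"finger_gap": 0},{"x": 0.0173,"z": 0.0147,"finger_gap": 0},{"x": 0.0227,"z": 0.02,"finger_gap": 0},{"x": 0.0253,"z": 0.0227,"finger_gap": 0}])

```text
time: 9.8
tool_pos: [480.6, -25.4, 52.9]
ee_rot: [-0.0, 0.097, 0.995, 0.0]
contact_force: [0.2, 0.6, -1.4]
width: 0.14
gripper_force: 5.0
```

```bash
python3 -c "
from h import *
tilt('w14')"
```

```text
face n [ 0.189 -0.028  0.982] elev 79.0 1425 z 20.293610338875055 33.46268416530094 x 430.18258231742567 492.7759455267603
```

To row units: 12 mm is 0.016, 11 mm is 0.0147.

hand_motion(motion=[{"x": 0.0027,"z": 0.004,"finger_gap": 0},{"x": 0.0053,"z": 0.008,"finger_gap": 0},{"x": 0.008,"z": 0.012,"finger_gap": 0},{"x": 0.008,"z": 0.0147,"finger_gap": 0},{"x": 0.008,"z": 0.016,"finger_gap": 0}])

```text
time: 10.35
tool_pos: [475.9, -24.5, 42.2]
ee_rot: [0.0, 0.097, 0.995, -0.0]
contact_force: [-2.1, 0.7, 7.1]
width: 0.138
gripper_force: 5.0
```

```bash
python3 -c "
from h import *
tilt('w15')"
```

```text
face n [0.009 0.002 1.   ] elev 89.5 1311 z 14.040542900235579 17.929205501654195 x 427.94212190881393 481.9460059512963
```

To row units: -3 mm is -0.004, -2 mm is -0.0027.

hand_motion(motion=[{"z": -0.0027,"finger_gap": 0},{"z": -0.0027,"finger_gap": 0.2},{"z": -0.004,"finger_gap": 0.4},{"z": -0.004,"finger_gap": 0.4},{"z": -0.004,"finger_gap": 0.4}], clamp_n=5)

```text
time: 10.9
tool_pos: [475.4, -24.4, 44.5]
ee_rot: [0.0, 0.097, 0.995, -0.0]
contact_force: [0.3, 0.1, 0.3]
width: 0.359
gripper_force: 0.0
```

hand_motion(motion=[{"z": -0.0267,"finger_gap": 0.4},{"z": -0.08,"finger_gap": 0.4},{"z": -0.14,"finger_gap": 0.4},{"z": -0.2,"finger_gap": 0.5},{"x": 0.0333,"z": -0.2467,"finger_gap": 1}])

```text
time: 11.4
tool_pos: [452.7, -20.2, 232.9]
ee_rot: [0.002, 0.097, 0.995, -0.0]
contact_force: [0.2, 0.4, 0.3]
width: 0.507
gripper_force: 0.0
```

hand_motion(motion=[{"finger_gap": 1},{"finger_gap": 1}])

```text
time: 11.6
tool_pos: [451.2, -19.7, 230.4]
ee_rot: [0.001, 0.097, 0.995, -0.0]
contact_force: [-0.4, -1.0, -1.0]
width: 0.677
gripper_force: 0.0
```

```bash
python3 -c "
from h import *
s=snap('wrist','w16');snap('top','t16');print(s['xyz'])
go([480,-25,150],0)"
```

```text
[370.267  -3.808 373.553]
shift [-30.4   0.4  78.1] world turn -1.377 -> tool turn 1.377 j [-0.219 -0.199  1.974 -0.     1.368 -1.596] F [-0.71  -0.159 -0.645]
```

View pics/w16.png

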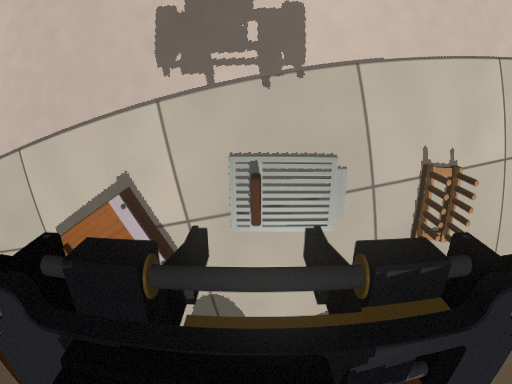

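The grille lies flat, plate (230-338, 154-231), rib (250-262, 174-226) on top, tongue to the right at (342,193). Now I measure the tray and grille from more wrist positions.

To row units: -129 mm is -0.172, -86 mm is -0.1147.

hand_motion(motion=[{"x": -0.0333,"y": -0.0573,"finger_gap": 1},{"x": -0.0667,"y": -0.1147,"finger_gap": 1},{"x": -0.1,"y": -0.172,"finger_gap": 1},{"x": -0.1,"y": -0.172,"finger_gap": 1},{"x": -0.1,"y": -0.172,"finger_gap": 1}])

```text
time: 12.2
tool_pos: [498.7, -161.3, 226.7]
ee_rot: [-0.002, 0.098, 0.995, 0.001]
contact_force: [-0.4, 0.8, -1.1]
width: 0.998
gripper_force: 0.0
```

```bash
python3 -c "
from h import *
snap('wrist','w17')"
```

hand_motion(motion=[{"x": -0.0333,"y": -0.0573,"finger_gap": 1},{"x": -0.0693,"y": -0.1147,"finger_gap": 1},{"x": -0.0693,"y": -0.1147,"finger_gap": 1},{"x": -0.0693,"y": -0.1147,"finger_gap": 1}])

```text
time: 12.65
tool_pos: [533.7, -254.3, 228.0]
ee_rot: [-0.001, 0.097, 0.995, 0.001]
contact_force: [0.3, -0.1, -0.7]
width: 0.998
gripper_force: 0.0
```

```bash
python3 - <<'E'
from h import *
snap('wrist','w18')
def rect(m):
    c=max(cv2.findContours(m.astype(np.uint8)*255,cv2.RETR_EXTERNAL,cv2.CHAIN_APPROX_NONE)[0],key=cv2.contourArea)
    r=cv2.minAreaRect(c);return r,cv2.boxPoints(r)
for t in('w16','w17','w18','t16'):
    s=load(t);p=s['p'].astype(int);R,G,B=p[...,0],p[...,1],p[...,2]
    print(t,s['xyz'])
    v=np.zeros(R.shape,bool);v[:235 if t[0]=='w' else 384]=1
    rib=(R-B>25)&(R<110)&v; 
    lip=(B-R>5)&(R>130)&v
    wood=(R-B>50)&(R>110)&v
    for n,m in(('rib',rib),('lip',lip),('wood',wood)):
        n_,l,st,ce=cv2.connectedComponentsWithStats(m.astype(np.uint8))
        for i in range(1,n_):
            if st[i,4]>60: print(n,st[i],ce[i].round(1))
E
```

```text
w16 [370.267  -3.808 373.553]
rib [ 416  164   61   71 1530] [442.7 201.6]
rib [251 179  10  47 404] [255.5 201.2]
rib [120 188  41  47 395] [139.6 212.8]
wood [433 166  19  11 147] [442.7 171. ]
wood [  64  203   66   32 1119] [100.  223.5]
w17 [ 418.852 -145.713  370.469]
rib [362 118  12  51 414] [367.5 143.3]
rib [489 122  23  79 767] [500.9 162.5]
rib [127 200  30  35 289] [140.5 217.8]
rib [114 204  25  31 134] [126.3 219.1]
rib [201 210  49  25 381] [227.7 223.8]
rib [223 221  31  14 127] [239.6 227.9]
wood [ 109  142  137   93 7021] [181.8 195.8]
wood [219 217  33  18  92] [235.6 226.1]
wood [234 224  23  11 107] [246.3 229.9]
w18 [ 453.441 -238.788  371.586]
rib [426  82   9  47 330] [430.4 105.1]
rib [250  92  36  18  70] [273.9  98.6]
rib [ 188  158  136   67 1341] [256.6 192.9]
rib [174 161 154  74 792] [251.2 202.7]
wood [  167    95   159   140 10357] [246.2 160.8]
wood [226 181 104  54 597] [280.4 208.1]
t16 [ 421.042   12.741 1126.44 ]
rib [    0     0   512    63 23513] [223.1  23.6]
rib [327 209  72  41 394] [365.4 226.6]
rib [142 225  14  48 220] [148.9 249.3]
rib [222 226  17  67 213] [230.9 248.6]
rib [ 222  227  110  157 5063] [282.  278.7]
rib [164 228  12  47 203] [169.4 251.4]
rib [213 298  15  86  91] [220.5 341.4]
wood [    0    24   512    88 23567] [251.3  68.7]
wood [ 325  205   77   71 2732] [362.5 241.8]
wood [151 224  25  14 133] [163.7 228.8]
wood [209 244  26 140 643] [221.8 314.3]
wood [218 244  24 140 570] [229.9 313.3]
wood [246 248  66  21 786] [277.1 258.4]
wood [318 257  11 107 360] [323.4 308. ]
wood [308 258  14 126 507] [314.9 315.7]
wood [149 263  18  11  95] [157.9 268.7]
```

```bash
python3 - <<'E'
from h import *
def cloud(t):
    s=load(t);v,u=np.mgrid[0:384,0:512];u=u.ravel();v=v.ravel();d=s['d'].ravel()
    k=(d>0)&((v<235)|(t[0]=='t'));o,ra=rays(s,np.c_[u,v][k]);fw=rot(s['q'])[:,2]
    return o+ra*(d[k]/(ra@fw))[:,None],s['p'].reshape(-1,3)[k].astype(int)
for t in('w16','w17','w18','t16'):
    P,C=cloud(t)
    g=(np.abs(P[:,0]-560)<60)&(np.abs(P[:,1])<60)&(P[:,2]<14);print(t,'tile z',np.median(P[g,2]) if g.sum() else None)
    near=(np.abs(P[:,0]-515)<110)&(np.abs(P[:,1]+245)<120)
    h=np.histogram(P[near,2],np.arange(5,60,2));print(h[0])
    for n,lo,hi in(('rim',37.5,60),('lip',45.5,56)):
        Q=P[near&(P[:,2]>lo)&(P[:,2]<hi)]
        if len(Q)>20: 
            r=cv2.minAreaRect(Q[:,:2].astype(np.float32));print(n,len(Q),r,Q[:,2].mean())
    rib=(np.abs(P[:,0]-490)<70)&(np.abs(P[:,1]+20)<60)&(P[:,2]>40)&(P[:,2]<52)&(C[:,0]-C[:,2]>15)
    if rib.sum()>10:print('ribtop',rib.sum(),cv2.minAreaRect(P[rib,:2].astype(np.float32)),P[rib,2].mean())
E
```

```text
w16 tile z 10.393438016262934
[   0  396 5468  977   20   39   77  572  132   42   40   46   40   51
  210   60   43  194  196   42   42  387  207    2    0    0    0]
rim 1099 ((461.0933837890625, -236.40829467773438), (144.9932861328125, 58.764339447021484), 81.62361145019531) 45.41469975533008
lip 625 ((470.2649841308594, -189.43411254882812), (62.34867858886719, 21.3437557220459), 18.650997161865234) 48.59066322208611
ribtop 465 ((481.8689270019531, -26.009891510009766), (10.802216529846191, 58.079078674316406), 79.11050415039062) 46.00594578151299
w17 tile z 10.330383739661613
[   0  639 9192 1833   12   23  279 4658  982   70   81   58   82  130
  831  202   69  501  589   36   39 1092  742    6    0    0    0]
rim 3054 ((522.7926635742188, -252.4546356201172), (121.88037872314453, 173.13174438476562), 18.330541610717773) 45.780113235715696
lip 1871 ((498.94500732421875, -180.52334594726562), (121.89048767089844, 21.082801818847656), 18.116466522216797) 48.774796048491
ribtop 455 ((482.3564453125, -26.43174934387207), (11.776810646057129, 58.997074127197266), 78.76005554199219)
[... 339 characters left out ...]
2822115
lip 1922 ((498.74847412109375, -180.39791870117188), (122.31648254394531, 20.733654022216797), 18.764583587646484) 48.728351284045985
ribtop 374 ((482.61920166015625, -26.556196212768555), (12.01492691040039, 59.59107971191406), 79.17127990722656) 45.750922402233755
t16 tile z 8.571980997844548
[ 675 1390 1185  438  148  370  698  594  233   50   19   25  113  212
  154  129  189  201  116   65  113   98   35    7    0    0    0]
rim 785 ((523.6019287109375, -251.97679138183594), (121.95000457763672, 172.47329711914062), 18.700950622558594) 42.65861030580752
lip 230 ((516.6848754882812, -234.78668212890625), (121.29583740234375, 137.44287109375), 17.538555145263672) 47.68256572969593
```

The manual's scale: shifts go in shares of 750 mm and turns go in shares of 360 degrees. Converting my numbers, 214 mm is 0.2853, 170 mm is 0.2267, 0.7 rad is 0.1114.

hand_motion(motion=[{"x": 0.024,"y": 0.056,"yaw": 0.0223,"finger_gap": 1},{"x": 0.0493,"y": 0.1133,"yaw": 0.0446,"finger_gap": 1},{"x": 0.0747,"y": 0.1707,"yaw": 0.0668,"finger_gap": 1},{"x": 0.1,"y": 0.2267,"yaw": 0.0891,"finger_gap": 1},{"x": 0.1253,"y": 0.2853,"yaw": 0.1114,"finger_gap": 1}])

```text
time: 13.2
tool_pos: [481.6, -25.2, 229.5]
ee_rot: [0.0, 0.432, 0.902, 0.0]
contact_force: [0.7, 0.2, -0.2]
width: 1.0
gripper_force: 0.0
```

hand_motion(motion=[{"z": 0.0133,"yaw": 0.0223,"finger_gap": 1},{"z": 0.0267,"yaw": 0.0446,"finger_gap": 1},{"z": 0.0533,"yaw": 0.0668,"finger_gap": 1},{"z": 0.08,"yaw": 0.0891,"finger_gap": 1},{"z": 0.1067,"yaw": 0.1114,"finger_gap": 1}])

```text
time: 13.7
tool_pos: [482.4, -26.6, 149.0]
ee_rot: [0.0, 0.715, 0.7, 0.0]
contact_force: [-0.3, 0.2, 0.6]
width: 0.996
gripper_force: 0.0
```

```bash
python3 -c "
from h import *
go([482.3,-26.3,41],np.radians(169))"
```

```text
shift [  0.3  -0.2 108. ] world turn -0.171 -> tool turn 0.171 j [-0.219 -0.033  1.98   0.     1.194 -0.198] F [-0.347  0.175  0.645]
```

To row units: 108 mm is 0.144, 95 mm is 0.1267, 0.171 rad is 0.0272.

hand_motion(motion=[{"z": 0.0267,"yaw": 0.0207,"finger_gap": 1},{"z": 0.08,"yaw": 0.0272,"finger_gap": 1},{"z": 0.1267,"yaw": 0.0272,"finger_gap": 1},{"z": 0.144,"yaw": 0.0272,"finger_gap": 1},{"z": 0.144,"yaw": 0.0272,"finger_gap": 1}])

```text
time: 14.2
tool_pos: [481.1, -27.1, 39.9]
ee_rot: [-0.002, 0.77, 0.638, -0.001]
contact_force: [0.4, -0.4, -0.0]
width: 1.0
gripper_force: 0.0
```

hand_motion(motion=[{"finger_gap": 0.5},{"finger_gap": 0.5},{"finger_gap": 0.5},{"finger_gap": 0.5},{"finger_gap": 0.5}], clamp_n=12)

```text
time: 14.7
tool_pos: [483.6, -28.7, 42.3]
ee_rot: [0.0, 0.771, 0.637, 0.0]
contact_force: [-2.5, -0.2, 5.5]
width: 0.685
gripper_force: 12.0
```

hand_motion(motion=[{"finger_gap": 0.5},{"finger_gap": 0.5}])

```text
time: 14.9
tool_pos: [483.7, -28.7, 42.4]
ee_rot: [0.0, 0.771, 0.637, 0.0]
contact_force: [-2.6, 1.0, 5.9]
width: 0.689
gripper_force: 12.0
```

```bash
python3 -c "
from h import *
go([482.3,-26.3,41],np.radians(169))"
```

```text
shift [ 2.1 -1.8  1.3] world turn -0.003 -> tool turn 0.003 j [-0.222  0.136  2.036 -0.     0.97  -0.033] F [-2.606  0.975  5.931]
```

To row units: -2 mm is -0.0027.

hand_motion(motion=[{"z": -0.0027,"finger_gap": 0.8},{"z": -0.0027,"finger_gap": 0.8},{"z": -0.0027,"finger_gap": 0.8},{"z": -0.0027,"finger_gap": 0.8}])

```text
time: 15.3
tool_pos: [483.4, -28.6, 43.4]
ee_rot: [-0.0, 0.771, 0.637, -0.0]
contact_force: [0.4, 0.3, -0.3]
width: 0.796
gripper_force: 0.0
```

hand_motion(motion=[{"finger_gap": 0.5},{"finger_gap": 0.5},{"finger_gap": 0.5},{"finger_gap": 0.5}], clamp_n=12)

```text
time: 15.7
tool_pos: [483.4, -28.6, 43.4]
ee_rot: [-0.0, 0.771, 0.637, -0.0]
contact_force: [0.8, -1.2, -1.4]
width: 0.689
gripper_force: 12.0
```

```bash
python3 -c "
from h import *
from station import arm
print(arm.observe()['ft_torque'])
go([482.3,-26.3,41],np.radians(169))"
```

```text
[-0.113  0.036 -0.052]
shift [ 2.  -1.5  2.4] world turn -0.003 -> tool turn 0.003 j [-0.222  0.134  2.036 -0.     0.972 -0.033] F [ 0.777 -1.199 -1.356]
```

To row units: 2 mm is 0.0027, -1.5 mm is -0.002.

hand_motion(motion=[{"finger_gap": 0.8},{"x": 0.0027,"z": -0.002,"finger_gap": 0.8},{"x": 0.0027,"z": -0.002,"finger_gap": 0.8}])

```text
time: 16.0
tool_pos: [484.0, -26.4, 45.2]
ee_rot: [0.0, 0.771, 0.637, 0.0]
contact_force: [-0.1, 0.2, 0.1]
width: 0.792
gripper_force: 0.0
```

hand_motion(motion=[{"finger_gap": 0.5},{"finger_gap": 0.5},{"finger_gap": 0.5},{"finger_gap": 0.5}], clamp_n=12)

```text
time: 16.4
tool_pos: [483.8, -26.6, 45.0]
ee_rot: [0.0, 0.771, 0.637, 0.0]
contact_force: [-0.1, 0.6, 0.7]
width: 0.691
gripper_force: 12.0
```

hand_motion(motion=[{"z": -0.0053,"finger_gap": 0.5},{"z": -0.0107,"finger_gap": 0.5},{"z": -0.016,"finger_gap": 0.5},{"z": -0.016,"finger_gap": 0.5}])

```text
time: 16.8
tool_pos: [484.3, -26.7, 57.7]
ee_rot: [0.0, 0.771, 0.637, 0.0]
contact_force: [-0.1, -0.8, -2.6]
width: 0.687
gripper_force: 12.0
```

```bash
python3 - <<'E'
from h import *
s=snap("wrist","w20")
v,u=np.mgrid[0:260:2,0:512:2];u=u.ravel();v=v.ravel();d=s["d"][v,u];o,ra=rays(s,np.c_[u,v]);fw=rot(s["q"])[:,2]
P=o+ra*(d/(ra@fw))[:,None]
a=np.radians(79);ex=np.array([np.cos(a),np.sin(a)]);Q=P[:,:2]-[482.3,-26.3];x=Q@ex-42;y=Q@[-ex[1],ex[0]]
for lo in range(-80,90,10):
    m=(x>lo)&(x<lo+10)&(np.abs(y)<45)&(P[:,2]>8)&(P[:,2]<80)
    if m.sum()>5:print(lo,m.sum(),np.percentile(P[m,2],[10,50,90]))
E
```

```text
-50 112 [57.619 58.697 59.417]
-40 1559 [24.351 46.016 65.036]
-30 500 [10.022 28.098 29.188]
-20 558 [ 9.986 28.142 29.265]
-10 565 [10.071 27.957 29.171]
0 586 [ 9.763 27.753 29.055]
10 601 [10.07  27.919 29.034]
20 619 [ 9.894 27.777 29.064]
30 632 [ 9.821 27.904 28.988]
40 622 [ 9.856 27.863 28.991]
50 674 [10.645 28.314 29.283]
60 554 [24.781 26.502 28.262]
70 403 [ 9.905 25.792 27.054]
80 521 [ 9.376 10.286 11.151]
```

To row units: -16 mm is -0.0213, -11 mm is -0.0147.

```bash
cat >> h.py <<'E'
def prof(tag,c,deg,zmax=110):
    """height profile of the plate along grille x (c = world xy of rib, deg = heading); fits top-face pitch"""
    s=snap("wrist",tag)
    v,u=np.mgrid[0:260,0:512];u=u.ravel();v=v.ravel();d=s["d"][v,u];p=s["p"][v,u].astype(int)
    o,ra=rays(s,np.c_[u,v]);fw=rot(s["q"])[:,2];P=o+ra*(d/(ra@fw))[:,None]
    a=np.radians(deg);ex=np.array([np.cos(a),np.sin(a)]);Q=P[:,:2]-c;x=Q@ex;y=Q@[-ex[1],ex[0]]
    m=(x>12)&(x<95)&(np.abs(y)<48)&(P[:,2]<zmax)&(P[:,2]>14)&(d>0)&(p.max(1)-p.min(1)<25);X,Y,Z=x[m],y[m],P[m,2]
    A=np.c_[X,Y,np.ones(len(X))];k=np.ones(len(X),bool)
    for _ in range(15):
        f=np.linalg.lstsq(A[k],Z[k],rcond=None)[0];e=Z-A@f;k=(e>-1.5)&(e<4)
    print("pitch deg",np.degrees(np.arctan(f[0])).round(2),"roll",np.degrees(np.arctan(f[1])).round(2),"z at rib",f[2].round(1),k.sum())
    return P,p,x,y
E
```

hand_motion(motion=[{"z": -0.008,"finger_gap": 0.5},{"z": -0.0147,"finger_gap": 0.5},{"z": -0.0213,"finger_gap": 0.5},{"z": -0.0213,"finger_gap": 0.5}])

```text
time: 17.25
tool_pos: [484.6, -26.7, 74.0]
ee_rot: [0.001, 0.771, 0.637, 0.001]
contact_force: [-0.1, -0.8, -2.5]
width: 0.689
gripper_force: 12.0
```

```bash
python3 -c "
from h import *
prof('w21',[484,-26.5],79)"
```

```text
pitch deg -0.3 roll -0.13 z at rib 45.1 13749
```

hand_motion(motion=[{"finger_gap": 0.5},{"finger_gap": 0.5}], clamp_n=6)

```text
time: 17.5
tool_pos: [483.7, -26.6, 72.8]
ee_rot: [-0.0, 0.771, 0.637, -0.0]
contact_force: [-0.2, -0.3, -0.9]
width: 0.687
gripper_force: 6.0
```

```bash
python3 -c "
from h import *
prof('w22',[484,-26.5],79)"
```

```text
pitch deg -13.79 roll -0.04 z at rib 42.7 12678
```

hand_motion(motion=[{"finger_gap": 0.5},{"finger_gap": 0.5}], clamp_n=4)

```text
time: 17.75
tool_pos: [483.7, -26.6, 72.9]
ee_rot: [-0.0, 0.771, 0.637, -0.0]
contact_force: [1.0, 0.8, -0.6]
width: 0.683
gripper_force: 4.0
```

```bash
python3 -c "
from h import *
prof('w23',[484,-26.5],79)"
```

```text
pitch deg -13.78 roll -0.08 z at rib 42.7 12634
```

To row units: -60 mm is -0.08, -35 mm is -0.0467.

hand_motion(motion=[{"finger_gap": 0.5},{"finger_gap": 0.5},{"z": -0.0133,"finger_gap": 0.5},{"z": -0.0467,"finger_gap": 0.5},{"z": -0.08,"finger_gap": 0.5}], clamp_n=60)

```text
time: 18.3
tool_pos: [483.1, -26.5, 133.6]
ee_rot: [-0.001, 0.771, 0.637, -0.001]
contact_force: [0.5, 0.1, -2.1]
width: 0.679
gripper_force: 60.0
```

hand_motion(motion=[{"x": -0.0067,"y": 0.0027,"z": -0.1067,"finger_gap": 0.5},{"x": -0.04,"y": 0.016,"z": -0.1067,"yaw": -0.0159,"finger_gap": 0.5},{"x": -0.08,"y": 0.0333,"z": -0.1067,"yaw": -0.0318,"finger_gap": 0.5},{"x": -0.12,"y": 0.0493,"z": -0.1067,"yaw": -0.0477,"finger_gap": 0.5},{"x": -0.16,"y": 0.0653,"z": -0.1067,"yaw": -0.0637,"finger_gap": 0.5}])

```text
time: 18.8
tool_pos: [509.7, -154.8, 214.2]
ee_rot: [0.001, 0.627, 0.779, 0.0]
contact_force: [-0.7, 0.0, -2.6]
width: 0.681
gripper_force: 60.0
```

```bash
python3 -c "
from h import *
go([537.4,-295.1,150],np.radians(18.6))"
```

```text
shift [-142.9   -2.9   64.4] world turn 0.109 -> tool turn -0.109 j [-0.443  0.02   1.798  0.     1.322 -0.658] F [-0.71   0.008 -2.563]
```

To row units: -143 mm is -0.1907, -115 mm is -0.1533, -0.109 rad is -0.0173.

hand_motion(motion=[{"x": -0.0467,"y": -0.0013,"yaw": -0.0095,"finger_gap": 0.5},{"x": -0.1,"y": -0.0027,"yaw": -0.0173,"finger_gap": 0.5},{"x": -0.1533,"y": -0.004,"z": 0.0133,"yaw": -0.0173,"finger_gap": 0.5},{"x": -0.1907,"y": -0.004,"z": 0.04,"yaw": -0.0173,"finger_gap": 0.5},{"x": -0.1907,"y": -0.004,"z": 0.0667,"yaw": -0.0173,"finger_gap": 0.5}])

```text
time: 19.3
tool_pos: [536.9, -298.4, 163.6]
ee_rot: [0.002, 0.587, 0.81, -0.001]
contact_force: [0.3, 0.6, -3.5]
width: 0.68
gripper_force: 60.0
```

hand_motion(motion=[{"finger_gap": 0.5}])

```text
time: 19.4
tool_pos: [534.2, -293.6, 159.7]
ee_rot: [-0.003, 0.586, 0.81, 0.0]
contact_force: [-1.4, 1.4, -3.0]
width: 0.685
gripper_force: 60.0
```

```bash
python3 - <<'E'
from h import *
from station import arm
t=arm.observe()["tool_pos"]
P,p,x,y=prof('w24',t[:2],108.6,200)
go([537.4,-295.1,102],np.radians(18.6))
# plate in tray-heading frame: lateral extents & tongue tip at plate height
m=(P[:,2]>t[2]-75)&(x>60)&(x<130)&(np.abs(y)<60)&(P[:,2]<t[2]-25)&(p.max(1)-p.min(1)<25)
Q=np.c_[x,y,P[:,2]][m]
for lo in range(60,125,5):
    k=(Q[:,0]>=lo)&(Q[:,0]<lo+5)
    if k.sum()>10:print(lo,k.sum(),np.percentile(Q[k,1],[1,99]),np.percentile(Q[k,2],50))
E
```

```text
pitch deg -13.72 roll 0.26 z at rib 129.6 12300
shift [-2.5  1.8 59.4] world turn 0.005 -> tool turn -0.005 j [-0.631  0.256  1.639  0.     1.251 -0.95 ] F [-0.099  0.736 -2.073]
60 807 [-49.032  49.697] 114.2021106386652
65 803 [-48.79   49.658] 112.99425556056272
70 769 [-48.994  49.305] 111.7486611893693
75 767 [-48.953  49.464] 110.51538164626288
80 787 [-48.618  49.539] 109.23152299768395
85 970 [-48.847  49.459] 108.09902889814117
90 1129 [-48.219  49.591] 107.06449623327612
95 786 [-45.198  47.094] 103.94629698449765
100 738 [-34.214  34.332] 102.54441874390632
105 587 [-33.852  34.166] 101.32559891840037
```

To row units: 40 mm is 0.0533, -2.5 mm is -0.0033, -0.005 rad is -0.0008.

hand_motion(motion=[{"x": -0.0027,"y": 0.0024,"z": 0.016,"yaw": -0.0008,"finger_gap": 0.5},{"x": -0.0033,"y": 0.0024,"z": 0.032,"yaw": -0.0008,"finger_gap": 0.5},{"x": -0.0033,"y": 0.0024,"z": 0.048,"yaw": -0.0008,"finger_gap": 0.5},{"x": -0.0033,"y": 0.0024,"z": 0.0533,"yaw": -0.0008,"finger_gap": 0.5},{"x": -0.0033,"y": 0.0024,"z": 0.0533,"yaw": -0.0008,"finger_gap": 0.5}])

```text
time: 19.95
tool_pos: [538.2, -295.2, 121.7]
ee_rot: [-0.001, 0.583, 0.812, -0.0]
contact_force: [0.3, -0.2, -2.1]
width: 0.68
gripper_force: 60.0
```

hand_motion(motion=[{"finger_gap": 0.5},{"finger_gap": 0.5}])

```text
time: 20.15
tool_pos: [539.2, -296.2, 123.7]
ee_rot: [0.001, 0.583, 0.812, -0.0]
contact_force: [-0.3, 0.0, -1.3]
width: 0.69
gripper_force: 60.0
```

```bash
python3 - <<'E'
from h import *
from station import arm
t=arm.observe()["tool_pos"]
P,p,x,y=prof('w25',t[:2],108.6,200)
go([537.4,-295.1,100],np.radians(18.6))
# tongue front edge and lip in the same picture, tray-heading frame about TCP
for n,m in (("tongue",(x>97)&(x<125)&(np.abs(y)<30)&(P[:,2]<t[2]-45)&(P[:,2]>52)),("lip",(x>80)&(x<160)&(np.abs(y)<60)&(P[:,2]>45)&(P[:,2]<51))):
    print(n,m.sum(),np.percentile(x[m],[1,99]),np.percentile(y[m],[1,99]),np.percentile(P[m,2],[2,50,98]))
E
```

```text
pitch deg -14.14 roll -0.09 z at rib 93.6 12315
shift [ 1.7 -1.4 23.7] world turn -0.0 -> tool turn 0.0 j [-0.63   0.304  1.657 -0.     1.18  -0.955] F [ 0.504  0.91  -2.269]
tongue 1482 [ 97.21  108.543] [-29.4    29.382] [63.518 65.665 67.716]
lip 4273 [112.849 132.689] [-58.184  58.9  ] [47.235 48.718 50.265]
```

To row units: 22 mm is 0.0293, -1.4 mm is -0.0019.

hand_motion(motion=[{"y": -0.0013,"z": 0.008,"finger_gap": 0.5},{"y": -0.0019,"z": 0.016,"finger_gap": 0.5},{"y": -0.0019,"z": 0.024,"finger_gap": 0.5},{"y": -0.0019,"z": 0.0293,"finger_gap": 0.5},{"y": -0.0019,"z": 0.0293,"finger_gap": 0.5}])

```text
time: 20.7
tool_pos: [536.9, -295.9, 99.7]
ee_rot: [-0.001, 0.583, 0.812, 0.0]
contact_force: [-0.4, 0.1, -3.2]
width: 0.684
gripper_force: 60.0
```

hand_motion(motion=[{"finger_gap": 0.5}])

```text
time: 20.8
tool_pos: [537.4, -296.3, 100.7]
ee_rot: [-0.0, 0.583, 0.812, 0.0]
contact_force: [-0.1, -0.9, -2.0]
width: 0.682
gripper_force: 60.0
```

```bash
python3 - <<'E'
from h import *
from station import arm
t=arm.observe()["tool_pos"]
P,p,x,y=prof('w26',t[:2],108.6,200)
go([537.4,-295.1,98.7],np.radians(18.6))
E
```

```text
pitch deg -14.05 roll -0.01 z at rib 70.6 12310
shift [1.4 0.2 2.4] world turn -0.0 -> tool turn 0.0 j [-0.632  0.329  1.672  0.     1.141 -0.957] F [-0.468  0.254 -2.663]
```

To row units: 14 mm is 0.0187, 11 mm is 0.0147.

hand_motion(motion=[{"z": 0.0024,"finger_gap": 0.5},{"x": 0.0053,"z": 0.0024,"finger_gap": 0.5},{"x": 0.0107,"z": 0.0024,"finger_gap": 0.5},{"x": 0.0147,"z": 0.0024,"finger_gap": 0.5},{"x": 0.0187,"z": 0.0024,"finger_gap": 0.5}])

```text
time: 21.35
tool_pos: [533.0, -282.7, 99.2]
ee_rot: [0.0, 0.583, 0.812, 0.0]
contact_force: [-0.7, -0.1, -2.2]
width: 0.681
gripper_force: 60.0
```

hand_motion(motion=[{"finger_gap": 0.5},{"finger_gap": 0.5}])

```text
time: 21.55
tool_pos: [533.1, -283.1, 99.3]
ee_rot: [0.0, 0.583, 0.812, -0.0]
contact_force: [0.1, 0.3, -3.0]
width: 0.683
gripper_force: 60.0
```

```bash
python3 - <<'E'
from h import *
from station import arm
t=arm.observe()["tool_pos"]
P,p,x,y=prof('w27',t[:2],108.6,200)
u=np.array([-0.319,0.948]);d=t[:2]-[523,-252.3];print("tcp in tray",d@u,d@[-.948,-.319],t[2]-10,"tip x",d@u+105.2)
m=(x>80)&(x<160)&(np.abs(y)<60)&(P[:,2]>45)&(P[:,2]<51);print(np.percentile(x[m],[1,99]),np.percentile(y[m],[1,99]))
E
```

```text
pitch deg -14.08 roll -0.07 z at rib 69.2 12324
tcp in tray -32.38860518920458 0.21147303213613888 89.2824330781263 tip x 72.81139481079542
[ 80.545 118.074] [-58.092  57.958]
```

To row units: 10.2 mm is 0.0136, -3.7 mm is -0.0049.

hand_motion(motion=[{"z": 0.002,"finger_gap": 0.5},{"z": 0.004,"finger_gap": 0.5},{"x": -0.0013,"z": 0.0067,"finger_gap": 0.5},{"x": -0.0031,"z": 0.01,"finger_gap": 0.5},{"x": -0.0049,"z": 0.0136,"finger_gap": 0.5}], clamp_n=15)

```text
time: 22.1
tool_pos: [534.4, -286.8, 88.9]
ee_rot: [0.0, 0.584, 0.812, 0.0]
contact_force: [0.3, -0.4, 0.4]
width: 0.69
gripper_force: 15.0
```

hand_motion(motion=[{"x": -0.0013,"z": 0.0035,"finger_gap": 0.5},{"x": -0.0027,"z": 0.0069,"finger_gap": 0.5},{"x": -0.004,"z": 0.0104,"finger_gap": 0.5},{"x": -0.004,"z": 0.0104,"finger_gap": 0.5}])

```text
time: 22.5
tool_pos: [535.1, -289.5, 80.7]
ee_rot: [-0.0, 0.584, 0.812, 0.0]
contact_force: [1.2, -1.5, -0.6]
width: 0.692
gripper_force: 15.0
```

```bash
python3 - <<'E'
from h import *
from station import arm
t=arm.observe()["tool_pos"]
P,p,x,y=prof('w28',t[:2],108.6,200)
u=np.array([-0.319,0.948]);d=t[:2]-[523,-252.3];print("tcp in tray",d@u,d@[-.948,-.319],t[2]-10)
E
```

```text
pitch deg -5.51 roll -0.01 z at rib 51.1 12933
tcp in tray -39.16009362045844 0.38466930079761497 70.70513093438302
```

To row units: 10.5 mm is 0.014, 9.5 mm is 0.0127.

hand_motion(motion=[{"x": -0.0011,"z": 0.0033,"finger_gap": 0.5},{"x": -0.0021,"z": 0.0067,"finger_gap": 0.5},{"x": -0.0032,"z": 0.01,"finger_gap": 0.5},{"x": -0.004,"z": 0.0127,"finger_gap": 0.5},{"x": -0.0043,"z": 0.014,"finger_gap": 0.5}])

```text
time: 23.05
tool_pos: [536.1, -292.4, 70.3]
ee_rot: [-0.0, 0.583, 0.812, 0.0]
contact_force: [-0.1, -0.3, -0.4]
width: 0.685
gripper_force: 15.0
```

hand_motion(motion=[{"z": 0.0007,"finger_gap": 0.5},{"z": 0.0013,"finger_gap": 0.5}])

```text
time: 23.25
tool_pos: [536.2, -292.5, 69.7]
ee_rot: [-0.0, 0.583, 0.812, -0.0]
contact_force: [-1.2, 0.8, 4.4]
width: 0.688
gripper_force: 15.0
```

```bash
python3 - <<'E'
from h import *
from station import arm
t=arm.observe()["tool_pos"]
P,p,x,y=prof('w29',t[:2],108.6,200)
u=np.array([-0.319,0.948]);d=t[:2]-[523,-252.3];print("tcp in tray",d@u,d@[-.948,-.319],t[2]-10)
E
```

```text
pitch deg -0.01 roll -0.03 z at rib 40.1 13375
tcp in tray -42.29699678578158 0.3531810014137218 59.68514364334716
```

To row units: -2 mm is -0.0027, -1 mm is -0.0013.

hand_motion(motion=[{"finger_gap": 0.85},{"finger_gap": 0.9},{"z": -0.0013,"finger_gap": 0.9},{"z": -0.0027,"finger_gap": 0.9}])

```text
time: 23.7
tool_pos: [536.2, -292.5, 71.8]
ee_rot: [0.0, 0.583, 0.812, -0.0]
contact_force: [-0.3, 0.0, 0.5]
width: 0.888
gripper_force: 0.0
```

hand_motion(motion=[{"z": -0.02,"finger_gap": 0.9},{"z": -0.06,"finger_gap": 0.9},{"z": -0.12,"finger_gap": 0.9},{"x": -0.0267,"z": -0.1733,"finger_gap": 0.9},{"x": -0.08,"z": -0.2,"finger_gap": 0.9}])

```text
time: 24.2
tool_pos: [557.3, -349.0, 228.6]
ee_rot: [0.003, 0.582, 0.813, 0.0]
contact_force: [0.7, -0.6, 0.8]
width: 0.899
gripper_force: 0.0
```

hand_motion(motion=[{"finger_gap": 0.9},{"finger_gap": 0.9}])

```text
time: 24.4
tool_pos: [555.6, -350.1, 223.1]
ee_rot: [0.001, 0.584, 0.812, 0.0]
contact_force: [-0.2, 1.0, -0.2]
width: 0.9
gripper_force: 0.0
```

```bash
python3 - <<'E'
from h import *
from station import arm
t=arm.observe()["tool_pos"]
u=np.array([-0.319,0.948]);c=np.array([523,-252.3])-42*u
P,p,x,y=prof('w30',c,108.6,200)
x-=42
for lo in range(-85,95,10):
    m=(x>=lo)&(x<lo+10)&(np.abs(y)<45);m2=m&(np.abs(y)<25)&(P[:,2]>60)
    if m.sum()>10: print(lo,np.percentile(P[m,2],[10,50,90]))
r=(P[:,2]>58)&(np.abs(x)<80)&(np.abs(y)<50)&(P[:,2]<80);print("rib",r.sum(),x[r].mean(),y[r].mean(),np.percentile(x[r],[1,99]),np.percentile(y[r],[1,99]),np.median(P[r,2]))
s=load('w30');cv2.imwrite('pics/w30.png',s['p'][:,:,::-1])
E
```

```text
pitch deg 0.01 roll -0.05 z at rib 40.1 3946
-85 [33.769 40.546 41.886]
-75 [ 38.947  40.783 287.782]
-65 [ 19.791  39.525 282.397]
-55 [20.914 40.437 69.837]
-45 [39.995 69.38  70.858]
-35 [19.748 39.419 40.94 ]
-25 [ 20.079  40.597 366.378]
-15 [19.918 39.435 40.796]
-5 [19.767 39.445 40.797]
5 [19.951 39.483 40.822]
15 [19.755 39.423 40.824]
25 [19.862 39.411 40.917]
35 [19.858 39.359 40.9  ]
45 [19.937 39.399 40.776]
55 [37.482 39.752 40.975]
65 [37.148 48.276 49.653]
75 [47.739 48.807 49.898]
85 [47.387 48.129 49.106]
rib 753 -41.42191880950858 0.7233569192955652 [-47.676 -35.409] [-28.511  29.779] 69.84954074976929
```

View pics/w30.png

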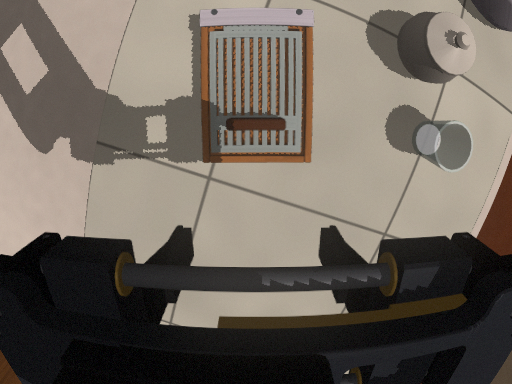

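The grille lies level in the tray (210-303, 25-155), its tongue under the lip at (256,16) and the rib at (256,124). The gripper is clear of it. It measures about 0.6 mm off centre, so I'm handing in.

```bash
python3 -c "
from station import arm
print(arm.sign_off())"
```

```text
the job is handed in; nothing more can be done
None
```

The grille was laid flat on the tiles and released, then fitted back into the tray. At my last measurement it was level, with its tongue under the lip and about 0.6 mm off centre. The job is handed in at about 24 s, but the hand-in call returned no verdict.

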